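# Spray the hand mirror at the free cleaner canister

### The arm

A 6-joint arm with a two-finger parallel gripper is mounted at the origin on the work surface. World frame = base frame: x ahead of the robot, y to its left, z up, the work surface at z = 0. Lengths are in m, angles in rad, forces in N, time in s.
With the tool pointing down it reaches from about 0.375 to 0.9 m from the base axis. Payload 3.1 kg.
Tool frame: the origin (TCP) lies at the very end of the fingers, on their centre line; the grasp point (between the pads) lies 19 mm behind it; z points along the fingers, y is the line along which they close (so a half turn about z gives the same grasp; the last joint's range is limited). The gripper opens to 85 mm and grips with 20 to 120 N. Pads are 22 mm wide; open, the fingers measure 114 mm over their backs; the gripper's body (76 mm by 85 mm) begins 54 mm behind the grasp point. The pads swing forward as they close: fully open they stand 13 mm farther back than shut.
Start: joints at [-1.371, 0.527, 1.433, -0, 1.181, -0.178], TCP at [0.231, -0.581, 0.207] pointing down, gripper open.
Joint ranges: [-3.08, 3.08], [-0.75, 2.2], [0.22, 2.44], [-1.43, 4.57], [0, 2.65], [-2.85, 2.85]. Speed limits (rad/s): [2.79, 2.79, 3.14, 3.14, 3.14, 3.14].

### API

Orientations are given as a unit quaternion [x, y, z, w].
In Python, from station import manip, vision gives the robot as it stands.
- The arm moves only by the tool drive_tool, never from a script. Its argument "deltas" is a list that holds one entry, the list of rows, each a list of 4 numbers: the shift along the tool's x, y, z in mm, then the turn about the tool's z in rad. A call has 1 to 5 rows; each row is the pose to reach, as a shift and turn from the pose commanded when the call began, along the tool's axes at that moment; what a row does not reach only later rows make up. A row lasts 1/12 s, in which the tool goes at most 41.7 mm and 7.16 degrees, less where a joint would pass 70% of its speed; a pose out of reach is approached as far as the arm can. A call with a gripper value outside its range is refused whole. "jaw" is the finger opening in mm, from 0 to 85.4, set as the call begins (left out, the last holds). The fingers move at their own pace and stop on an object; "force" is the grip in N (left out, the last holds). Time passes only in rows, so rows that repeat a pose let the fingers close. It gives the time, the measured TCP pose, the force, the opening and the grip force at its end, in the units of the state.
- manip.sense(): the state, without advancing time (a new reading comes with each control period).
- vision.snapshot(name): name is "scene" or "side" or "wrist"; returns the picture (384x512x3 uint8, red, green, blue); there is no depth.
- vision.camera_model(name): a dict with "camera_matrix" (3x3 intrinsics, pixels), "rvec" (rotation vector, rad) and "tvec" (3), from world to camera coordinates, as OpenCV has them. Camera axes: x right, y down, z forward; pixel columns grow to the right and rows downward; lengths in m; the calibration is good to about 2 mm. The wrist camera is an equidistant fisheye: a pixel r from the principal point sees the ray r / f radians off the axis. A picture is of the moment at which its call begins: read the wrist's pose just before it. camera_model takes no time and is no camera call; for the wrist camera it gives the pose at the moment of the call.
- manip.sign_off(): hands the job in; it is judged then, once.
The state is a dict: "t": time; "q": joint angles; "qd": joint speeds; "tau": joint torques, N m; "tcp_pos": TCP position; "tool_rot": TCP orientation; "force": force on the tool from outside, world axes, zero at the start; "ft_torque": the same for the moment, N m; "finger_gap": opening from 0.0 (shut) to 1.0 (fully open); "gripper_force": force on a finger pad.
Only numpy, scipy, OpenCV 4.12 (cv2) and the standard library are available. Lean on these libraries where they do the work, as an engineer would, in place of code of your own. Each camera call takes 0.05 s, during which the arm holds its last target. There are 200 camera calls.

### The job

One of the two dark round mats is taken by the enamel plate. Slide the hand mirror flat along the bench round the other things, glass up and without picking it up off the bench, until its round part lies wholly on the free mat; only then press the blue nozzle cap of the canister behind that mat fully down for a moment and let it spring back up. Leave the plate, lantern, strainer and cup where they are, and do not press the other cap.

Things in the scene. Friction and masses are not known exactly. Their poses are not given: they have to be found in the camera images.
- mirror: Small hand mirror in a white plastic frame, lying flat with the glass up, loose, about 120 g: a round disc 90 mm across and 12 mm thick with a straight handle 20 mm wide and 14 mm thick. Origin: centre of the disc's underside. The handle runs along the mirror's own -x and ends 125 mm from the origin; z points out of the glass.
- mirror_handle (a point): Middle of the mirror's handle, 85 mm from the disc's centre, 7 mm above the underside; axes as the mirror's.
- plate: White enamel plate, 130 mm across and 18 mm high, loose, lying on one of the two mats (that mat is taken). Origin: centre of its underside.
- lantern: Squat amber solar lantern, 92 mm across and 62 mm high, loose. Origin: centre of its underside. A bystander.
- strainer: Stainless tea strainer, a bowl 72 mm across and 30 mm high, its flat 12 mm wide handle running along its own -x to 103 mm from the centre at 27 mm height, loose. Origin: centre of the bowl's underside. A bystander.
- beaker: Small blue ceramic cup without handle, 70 mm across and 62 mm high, loose. Origin: centre of its underside. A bystander.
- bin: Pale green tilt-out bin, fixed, 180 x 240 mm and 200 mm high, its front panel leaning out towards its own -x by up to 65 mm. Origin: centre of its underside. An obstacle at the left edge of the work.
- left_mat (a point): Centre of the left (+y side) dark round mat, 150 mm across, flush with the bench (no step). The fixed white canister of this mat stands 105 mm from the mat's centre along this point's own +x: 56 mm across (67 mm at its foot), its neck ending 160 mm above the bench.
- left_cap_top (a point): Centre of the flat top of the blue nozzle cap (36 mm across, 22 mm tall) on the left canister, 194 mm above the bench when up; a short white nozzle points over the mat (own -x).
- left_cap (a joint): How far the left canister's cap is pressed down: 0 up, 0.008 m fully down; sprung, about 3 N to start and 8 N fully down.
- right_mat (a point): Centre of the right (-y side) dark round mat, 150 mm across, flush with the bench (no step). The fixed white canister of this mat stands 105 mm from the mat's centre along this point's own +x: 56 mm across (67 mm at its foot), its neck ending 160 mm above the bench.
- right_cap_top (a point): Centre of the flat top of the blue nozzle cap (36 mm across, 22 mm tall) on the right canister, 194 mm above the bench when up; a short white nozzle points over the mat (own -x).
- right_cap (a joint): How far the right canister's cap is pressed down: 0 up, 0.008 m fully down; sprung, about 3 N to start and 8 N fully down.
Things that resemble listed ones, but are neither listed nor needed, are in the scene too. What is shaped like the mirror but orange or turquoise is not meant.

How it is judged:
On the way, in this order (a step that is already met when the one before it is completed fails the run):
1. the mirror's disc lies flat on the free mat (centre within 35 mm of the mat's centre), no cap pressed ((((horizontal distance between mirror and left_mat below 0.035 m and height (world z) of mirror below 0.008 m and angle between mirror's own z axis and vertical below 0.12 rad) and horizontal distance between plate and left_mat above 0.1 m) or ((horizontal distance between mirror and right_mat below 0.035 m and height (world z) of mirror below 0.008 m and angle between mirror's own z axis and vertical below 0.12 rad) and horizontal distance between plate and right_mat above 0.1 m)) and value of joint each of left_cap, right_cap below 0.002 m), for 0.2 s.
2. with the mirror there, the cap of that mat's canister is pressed down at least 6 of its 8 mm ((((horizontal distance between mirror and left_mat below 0.035 m and height (world z) of mirror below 0.008 m and angle between mirror's own z axis and vertical below 0.12 rad) and horizontal distance between plate and left_mat above 0.1 m and value of joint left_cap above 0.006 m) or ((horizontal distance between mirror and right_mat below 0.035 m and height (world z) of mirror below 0.008 m and angle between mirror's own z axis and vertical below 0.12 rad) and horizontal distance between plate and right_mat above 0.1 m and value of joint right_cap above 0.006 m))), for 0.1 s.
At the end, for the whole second after the job is handed in: the mirror lies flat, glass up and at rest, its disc's centre within 35 mm of the free mat's centre; both caps are up again (under 2 mm); plate, lantern, strainer and cup are within 20 mm of where they began (all of step 1 and linear speed of mirror below 0.02 m/s and angular speed of mirror below 0.2 rad/s and distance of each of plate, lantern, strainer, beaker from where it was at the start of the episode below 0.02 m); the robot touches nothing.
It fails at once if the left cap is pressed (over 3 mm) while the mirror does not lie on the left mat (value of joint left_cap above 0.003 m and not (horizontal distance between mirror and left_mat below 0.035 m and height (world z) of mirror below 0.008 m and angle between mirror's own z axis and vertical below 0.12 rad)).
It fails at once if the right cap is pressed (over 3 mm) while the mirror does not lie on the right mat (value of joint right_cap above 0.003 m and not (horizontal distance between mirror and right_mat below 0.035 m and height (world z) of mirror below 0.008 m and angle between mirror's own z axis and vertical below 0.12 rad)).
It fails at once if the mirror is lifted off the bench (over 20 mm) or tipped by more than 0.4 rad (height (world z) of mirror above 0.02 m or angle between mirror's own z axis and vertical above 0.4 rad).
It fails at once if the plate, lantern, strainer or cup is moved by more than 20 mm or tipped by more than 0.3 rad (distance of any of plate, lantern, strainer, beaker from where it was at the start of the episode above 0.02 m or angle between any of plate, lantern, strainer, beaker's own z axis and vertical above 0.3 rad).
It also fails if it takes over 48 s, if anything falls off the work surface, if the arm or the gripper's body presses on something with over 40 N, if the wrist force passes 120 N, or if a joint passes its speed limit or range.

## Working session

There is one attempt and no reset: what is moved stays moved. The work goes in short steps, Python scripts to look and compute and a tool call to move; the robot and the scene stay as the last step left them, time stands still between calls to the robot, and variables do not carry over. Pictures are saved under pics/ and viewed, at most 10 in all, crops included, and the job is handed in when it is done.

Besides the shell and the picture viewer there is one more tool, called after "Call:" as name(argument=value, ...), one argument or row to a line, values as JSON. drive_tool: Moves the arm, as the interface text tells. Its arguments: {"type":"object","properties":{"deltas":{"type":"array"},"jaw":{"type":"number"},"force":{"type":"number"}},"required":["deltas"]}

```bash
mkdir -p pics
python3 - <<'E'
from station import manip, vision
import cv2,numpy as np
s=manip.sense();print({k:np.round(v,3).tolist() for k,v in s.items()})
for n in("scene","side","wrist"):
    m=vision.camera_model(n);print(n,{k:np.round(v,4).tolist() for k,v in m.items() if k!='name' and not isinstance(v,str)})
    im=vision.snapshot(n)[:,:,::-1];cv2.imwrite(f"pics/{n}0.png",im)
a=[cv2.imread(f"pics/{n}0.png") for n in("scene","side")]
for n,i in zip(("scene","side"),a): cv2.imwrite(f"pics/{n}0b.png",cv2.resize(i,(800,600),interpolation=cv2.INTER_CUBIC))
E
```

```text
{'t': 0.0, 'q': [-1.37, 0.528, 1.434, -0.0, 1.181, -0.179], 'qd': [0.0, 0.0, 0.001, 0.001, -0.001, 0.0], 'tau': [0.001, -44.235, -17.802, -0.0, 0.008, 0.0], 'tcp_pos': [0.231, -0.58, 0.206], 'tool_rot': [0.982, 0.188, -0.0, -0.001], 'force': [0.706, 0.536, 0.236], 'ft_torque': [0.011, 0.007, 0.058], 'gripper_force': 0.0, 'finger_gap': 0.998}
scene {'camera_matrix': [[348.8199, 0.0, 251.8754], [0.0, 348.8199, 185.2148], [0.0, 0.0, 1.0]], 'rvec': [1.9387, 1.415, -0.5911], 'tvec': [-0.3174, -0.2164, 1.4665]}
side {'camera_matrix': [[495.6983, 0.0, 251.9872], [0.0, 495.6983, 187.2408], [0.0, 0.0, 1.0]], 'rvec': [0.5321, -2.8009, 1.0072], 'tvec': [0.5719, 0.1147, 1.7244]}
wrist {'camera_matrix': [[297.3186, 0.0, 255.4214], [0.0, 297.3186, 191.7031], [0.0, 0.0, 1.0]], 'rvec': [-2.4158, 1.6363, 0.2201], 'tvec': [-0.622, -0.0334, 0.3794]}
```

View pics/scene0b.png

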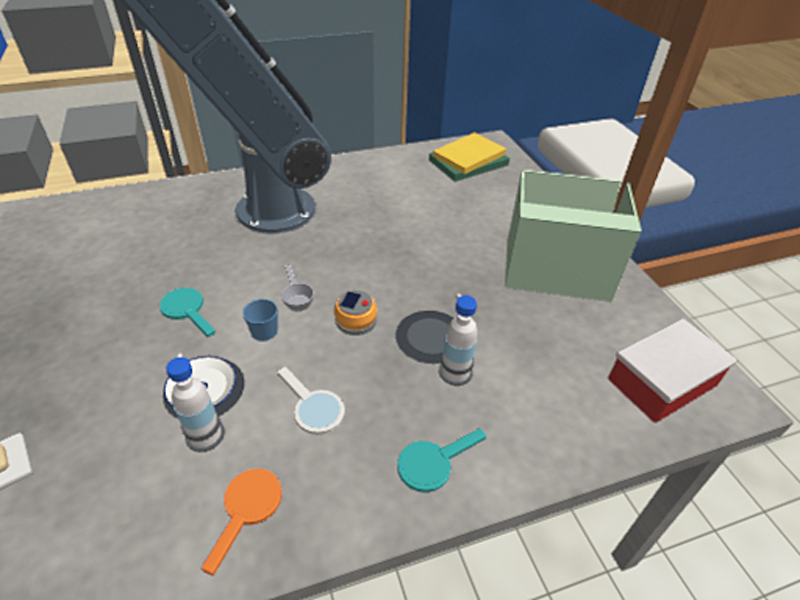

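View pics/side0b.png

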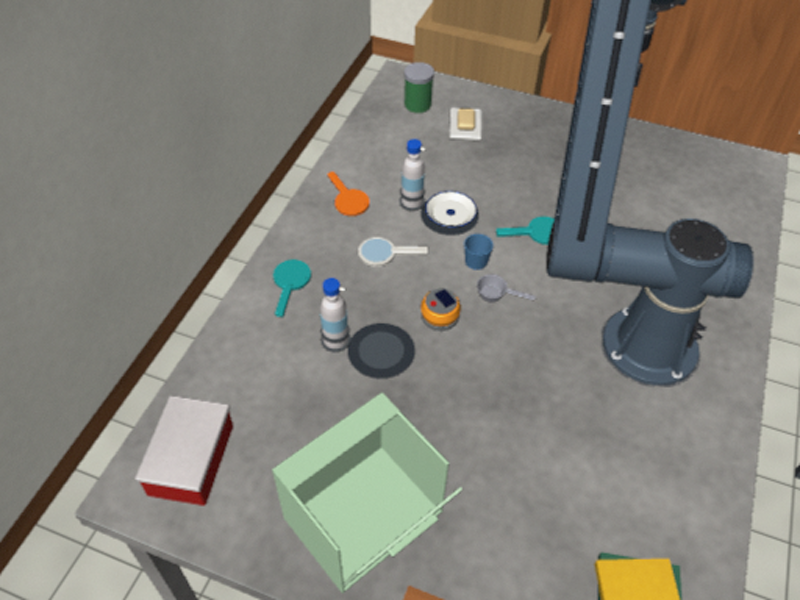

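The scene view (800 px wide) shows the mirror's disc at (319,411) with its handle to (283,372). The free mat is the left one at (428,335), with its blue cap at (466,305). The plate is at (205,385), the lantern at (356,312), the cup at (261,320) and the strainer at (297,296). In the side view the disc is at (376,251) with its handle to (427,250), the mat is at (381,350) and the cap at (332,287).

```bash
cat > h.py <<'E'
import cv2,numpy as np
from station import manip,vision
def ray(n,uv,m=None):
    m=m or vision.camera_model(n);K=np.array(m["camera_matrix"]);R=cv2.Rodrigues(np.array(m["rvec"]))[0];t=np.array(m["tvec"]).ravel()
    x=(uv[0]-K[0,2])/K[0,0];y=(uv[1]-K[1,2])/K[1,1]
    if n=="wrist":
        r=np.hypot(x,y);d=np.array([x/r*np.sin(r),y/r*np.sin(r),np.cos(r)])
    else: d=np.array([x,y,1.])
    return -R.T@t,R.T@d/np.linalg.norm(d)
def onz(n,uv,z,m=None):
    c,d=ray(n,uv,m);return (c+d*(z-c[2])/d[2])
def tri(r1,r2):
    A=np.array([r1[1],-r2[1]]).T;s=np.linalg.lstsq(A,r2[0]-r1[0],rcond=None)[0]
    p,q=r1[0]+s[0]*r1[1],r2[0]+s[1]*r2[1];return (p+q)/2,np.linalg.norm(p-q)
def blobs(mask,box=None,minA=20):
    if box is not None:
        k=np.zeros_like(mask);k[box[1]:box[3],box[0]:box[2]]=255;mask=mask&k
    c=cv2.findContours(mask,cv2.RETR_EXTERNAL,cv2.CHAIN_APPROX_NONE)[0]
    return sorted([x for x in c if cv2.contourArea(x)>=minA],key=cv2.contourArea,reverse=True)
def cen(c):
    M=cv2.moments(c);return M["m10"]/M["m00"],M["m01"]/M["m00"]
def world(n,c,z): return np.array([onz(n,p[0],z)[:2] for p in c],np.float32)
E
python3 - <<'E'
from h import *
S={n:cv2.imread(f"pics/{n}0.png") for n in("scene","side")}
H={n:cv2.cvtColor(i,cv2.COLOR_BGR2HSV) for n,i in S.items()}
f=lambda b:[int(v*.64) for v in b]
def rep(name,lo,hi,boxes,z):
    C={}
    for n,b in boxes.items():
        bl=blobs(cv2.inRange(H[n],lo,hi),f(b))
        if not bl: print(name,n,'none');continue
        c=bl[0];w=world(n,c,z);(x,y),r=cv2.minEnclosingCircle(w)
        C[n]=cen(c);print(name,n,np.round(C[n],1),'A',cv2.contourArea(c),'circ',np.round([x,y,r],4),'cz',np.round(onz(n,C[n],z)[:2],4))
    if len(C)==2: print('   tri',np.round(np.r_[tri(ray("scene",C["scene"]),ray("side",C["side"]))],4) if 0 else [np.round(v,4) for v in tri(ray("scene",C["scene"]),ray("side",C["side"]))])
rep("capL",(108,150,60),(125,255,255),dict(scene=(450,290,482,320),side=(318,276,345,300)),.185)
rep("capR",(108,150,60),(125,255,255),dict(scene=(160,350,200,385),side=(400,136,426,156)),.185)
rep("lantern",(8,150,100),(25,255,255),dict(scene=(325,280,390,340),side=(415,280,470,335)),.03)
rep("cup",(95,90,40),(120,255,255),dict(scene=(235,290,285,345),side=(455,225,500,275)),.035)
rep("glass",(90,40,120),(110,255,255),dict(scene=(285,380,355,440),side=(350,230,400,272)),.012)
rep("mat",(0,0,0),(180,255,75),dict(scene=(390,300,452,370),side=(345,315,425,385)),0)
for n,b in dict(scene=(270,360,352,440),side=(350,228,435,272)).items():
    m=cv2.inRange(H[n],(0,0,175),(180,255,255))|cv2.inRange(H[n],(90,40,120),(110,255,255))
    c=blobs(m,f(b))[0];w=world(n,c,.012);print(n,'mirror A',cv2.contourArea(c),cv2.minAreaRect(w), 'tip',w[np.argmin(w[:,0])])
for n,p in [("scene",(297,290)),("side",(491,288))]: print('strainer',onz(n,np.array(p)*.64,.03))
for n,p in [("scene",(288,267)),("side",(535,297))]: print('strainer tip',onz(n,np.array(p)*.64,.027))
for n,p in [("scene",(205,381)),("side",(451,210))]: print('plate',onz(n,np.array(p)*.64,.01))
E
```

```text
capL scene [297.9 195.2] A 116.5 circ [0.6537 0.2438 0.0247] cz [0.6557 0.2456]
capL side [211.6 183.1] A 79.5 circ [0.6569 0.2469 0.0222] cz [0.6574 0.2475]
   tri [array([0.6567, 0.2463, 0.1849]), np.float64(0.0025)]
capR scene [114.4 236. ] A 169.0 circ [ 0.6531 -0.2298  0.0241] cz [ 0.6539 -0.2315]
capR side [264.6  93.2] A 51.5 circ [ 0.6553 -0.2293  0.0246] cz [ 0.654  -0.2288]
   tri [array([ 0.6541, -0.2309,  0.1842]), np.float64(0.0018)]
lantern scene [227.8 203.5] A 207.5 circ [0.4633 0.096  0.0507] cz [0.4842 0.0913]
lantern side [281.2 202. ] A 157.0 circ [0.4634 0.1014 0.0467] cz [0.4576 0.1208]
   tri [array([0.4618, 0.0988, 0.0038]), np.float64(0.0046)]
cup scene [167.  203.6] A 403.0 circ [ 0.4325 -0.0979  0.0582] cz [ 0.432  -0.0963]
cup side [305.4 160.1] A 283.0 circ [ 0.4366 -0.0954  0.056 ] cz [ 0.4374 -0.0962]
   tri [array([ 0.4363, -0.0953,  0.0378]), np.float64(0.0029)]
glass scene [204.  262.2] A 389.0 circ [ 0.6691 -0.0302  0.0362] cz [ 0.6701 -0.0302]
glass side [240.5 159.6] A 182.0 circ [ 0.6723 -0.0283  0.0358] cz [ 0.6719 -0.0281]
   tri [array([ 0.671
[... 159 characters left out ...]
0.5548 0.2359 0.0749] cz [0.5529 0.2372]
   tri [array([0.5406, 0.2249, 0.0069]), np.float64(0.0372)]
scene mirror A 805.0 ((0.6312718987464905, -0.034015994518995285), (0.16941842436790466, 0.09085161238908768), 7.1478118896484375) tip [ 0.55061173 -0.07159439]
side mirror A 366.5 ((0.642788827419281, -0.05020694434642792), (0.16333328187465668, 0.08800704032182693), 40.26541519165039) tip [ 0.55478317 -0.06708261]
strainer [ 0.36445456 -0.00914818  0.03      ]
strainer [0.37330017 0.00069534 0.03      ]
strainer tip [ 0.27878013 -0.01378367  0.027     ]
strainer tip [ 0.27226673 -0.0133915   0.027     ]
plate [ 0.54129543 -0.22087297  0.01      ]
plate [ 0.54610309 -0.22708831  0.01      ]
```

Call:
drive_tool(
  deltas=[
    [[30,-20,0,0],[60,-40,0,0],[90,-60,0,0],[120,-80,0,0],[150,-100,0,0]],
  ],
  jaw=85,
)

```text
t: 0.57
tcp_pos: [0.334, -0.4306, 0.2065]
tool_rot: [0.982, 0.188, -0.0, -0.0]
force: [0.0, -0.3, 0.7]
finger_gap: 0.995
gripper_force: 0.0
```

Call:
drive_tool(
  deltas=[
    [[30,-20,0,0],[60,-40,0,0],[90,-60,0,0],[120,-80,0,0],[150,-100,0,0]],
  ],
)

```text
t: 0.98
tcp_pos: [0.4365, -0.2822, 0.2067]
tool_rot: [0.982, 0.188, -0.0, -0.0]
force: [-0.2, 0.6, -0.4]
finger_gap: 0.996
gripper_force: 0.0
```

Call:
drive_tool(
  deltas=[
    [[30,-20,0,0],[60,-40,0,0],[90,-60,0,0],[120,-80,0,0],[150,-100,0,0]],
  ],
)

```text
t: 1.4
tcp_pos: [0.5389, -0.1338, 0.2066]
tool_rot: [0.982, 0.188, -0.0, -0.0]
force: [0.3, 0.4, 0.3]
finger_gap: 0.994
gripper_force: 0.0
```

Call:
drive_tool(
  deltas=[
    [[25,-18,15,0],[50,-36,30,0],[77,-55,45,0.05],[77,-55,60,0.05],[77,-55,60,0.05]],
  ],
)

```text
t: 1.82
tcp_pos: [0.5878, -0.0534, 0.1435]
tool_rot: [0.986, 0.165, -0.003, -0.001]
force: [-0.6, -0.3, -0.1]
finger_gap: 0.998
gripper_force: 0.0
```

Run:
```python
from h import *
s=manip.sense();print(s["t"],s["tcp_pos"],s["tool_rot"],s["force"])
m=vision.camera_model("wrist");im=vision.snapshot("wrist")[:,:,::-1].copy();cv2.imwrite("pics/w1.png",im)
print({k:np.round(v,4).tolist() for k,v in m.items() if not isinstance(v,str)})
h=cv2.cvtColor(im,cv2.COLOR_BGR2HSV)
for c in blobs(cv2.inRange(h,(90,40,110),(112,255,255)),minA=300)[:4]:
    w=np.array([onz("wrist",p[0],.012,m)[:2] for p in c],np.float32);print('blue',cen(c),cv2.contourArea(c),cv2.minEnclosingCircle(w))
for c in blobs(cv2.inRange(h,(0,0,190),(180,45,255)),minA=300)[:4]:
    w=np.array([onz("wrist",p[0],.013,m)[:2] for p in c],np.float32);print('white',cen(c),cv2.contourArea(c),cv2.minAreaRect(w))
```

```text
1.8167 [ 0.58776633 -0.05343513  0.14350647] [ 0.9862264   0.16536777 -0.00300335 -0.00140388] [-0.62925952 -0.29779013 -0.08770874]
{'camera_matrix': [[297.3186, 0.0, 255.4214], [0.0, 297.3186, 191.7031], [0.0, 0.0, 1.0]], 'rvec': [-2.3762, 1.691, 0.2347], 'tvec': [-0.2403, 0.5011, 0.461]}
blue (260.87616111308745, 93.9151745128266) 4216.5 ((0.6695115566253662, -0.028334250673651695), 0.0375702828168869)
blue (441.4048438495857, 183.63263224984067) 1307.5 ((0.6534237265586853, -0.2854682207107544), 0.04979988560080528)
blue (243.67657192075797, 307.9776055124892) 387.0 ((0.4333788752555847, -0.0922277644276619), 0.03433404117822647)
white (261.3817940477854, 107.5794792976573) 7157.0 ((0.6318925619125366, -0.031881656497716904), (0.1634833663702011, 0.08796123415231705), 5.863925457000732)
white (399.6295360290306, 240.63063763608088) 2572.0 ((0.5728769898414612, -0.24426612257957458), (0.11300177872180939, 0.062429625540971756), 69.51953887939453)
white (486.1792599502487, 202.5985696517413) 1072.0 ((0.6614163517951965, -0.3497827351093292), (0.07160259038209915, 0.06945284456014633), 74.83529663085938)
```

View pics/w1.png

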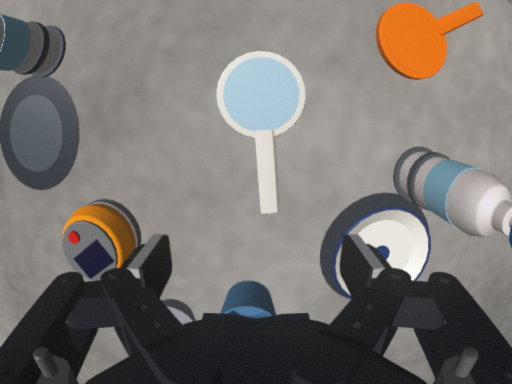

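The wrist view shows the mirror's disc at (261,94) and its handle from (263,130) to (268,212). The fingers straddle the handle line, and nothing stands beneath them.

Run:
```python
from h import *
s=manip.sense();t=np.array(s["tcp_pos"]);print(t)
from scipy.spatial.transform import Rotation as Ro
R=Ro.from_quat(s["tool_rot"]).as_matrix();print(np.arctan2(R[1,0],R[0,0]))
m=vision.camera_model("wrist");im=cv2.imread("pics/w1.png");h=cv2.cvtColor(im,cv2.COLOR_BGR2HSV)
b=blobs(cv2.inRange(h,(0,0,170),(180,45,255)),(240,145,290,208))[0]
w=np.array([onz("wrist",p[0],.014,m)[:2] for p in b if 150<p[0][1]<203],np.float32)
vx,vy,x,y=cv2.fitLine(w,cv2.DIST_L2,0,.01,.01).ravel();print('dir',np.arctan2(vy,vx),'mid',w.mean(0))
print('tip',onz("wrist",(268.5,213),.014,m))
c=np.array([.6703,-.0289]);a=np.arctan2(vy,vx);a=a if abs(a)<1.5 else a-np.pi*np.sign(a)
for g in (.085,.095):
    G=c-g*np.array([np.cos(a),np.sin(a)]);d=np.r_[G,.004]-t;print(g,G,'tool delta mm',(R.T@d*1000).round(1))
```

```text
[ 0.58803896 -0.05471785  0.1449398 ]
0.33083850525749553
dir 0.43861473 mid [ 0.5925921  -0.06248086]
tip [ 0.5562601  -0.07805949  0.014     ]
0.085 [ 0.59334603 -0.06499829] tool delta mm [  2.3  11.8 140.9]
0.095 [ 0.58429262 -0.06924514] tool delta mm [ -7.7  12.9 140.9]
```

Call:
drive_tool(
  deltas=[
    [[1,9,30,-0.08],[1,9,60,-0.08],[1,9,90,-0.08],[1,9,115,-0.08],[1,9,130,-0.08]],
  ],
  jaw=60,
)

```text
t: 2.28
tcp_pos: [0.592, -0.0653, 0.0152]
tool_rot: [0.979, 0.202, -0.001, -0.001]
force: [-0.1, 1.0, 0.2]
finger_gap: 0.7
gripper_force: 0.0
```

Call:
drive_tool(
  deltas=[
    [[0,0,5,0],[0,0,10,0],[0,0,12,0],[0,0,12,0],[0,0,12,0]],
  ],
)

```text
t: 2.7
tcp_pos: [0.5943, -0.0646, 0.0061]
tool_rot: [0.979, 0.203, 0.001, 0.001]
force: [-0.6, -0.2, -0.6]
finger_gap: 0.701
gripper_force: 0.0
```

Call:
drive_tool(
  deltas=[
    [[0,0,0,0],[0,0,0,0],[0,0,0,0],[0,0,0,0],[0,0,0,0]],
  ],
  jaw=10,
  force=25,
)

```text
t: 3.12
tcp_pos: [0.5935, -0.0641, 0.005]
tool_rot: [0.979, 0.203, 0.0, 0.0]
force: [0.6, 0.1, -0.2]
finger_gap: 0.118
gripper_force: 0.0
```

Call:
drive_tool(
  deltas=[
    [[0,0,0,0],[0,0,0,0]],
  ],
)

```text
t: 3.28
tcp_pos: [0.5933, -0.0641, 0.0048]
tool_rot: [0.979, 0.203, -0.0, -0.0]
force: [0.3, -0.9, -0.6]
finger_gap: 0.113
gripper_force: 0.0
```

Run:
```python
from h import *
s=manip.sense();print(s["t"],s["tcp_pos"],s["tool_rot"],s["force"],s["finger_gap"]*85)
m=vision.camera_model("wrist");im=vision.snapshot("wrist")[:,:,::-1].copy();cv2.imwrite("pics/w2.png",im)
h=cv2.cvtColor(im,cv2.COLOR_BGR2HSV)
for c in blobs(cv2.inRange(h,(90,40,110),(112,255,255)),minA=300)[:2]:
    w=np.array([onz("wrist",p[0],.012,m)[:2] for p in c],np.float32);print('blue',cen(c),cv2.contourArea(c),cv2.minEnclosingCircle(w))
```

```text
3.2833 [ 0.59333686 -0.06407236  0.00479707] [ 9.79170197e-01  2.03041189e-01 -3.33761938e-05 -9.13193006e-06] [ 0.30511077 -0.86263321 -0.55726479] 9.599461357132746
blue (254.4504412066489, 82.40458763709327) 14619.0 ((0.6696812510490417, -0.028572343289852142), 0.03783471882343292)
```

View pics/w2.png

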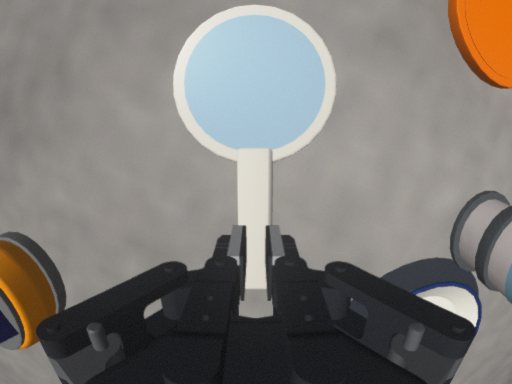

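The wrist view has the handle at columns 237–272, but the finger gap is only 245–267 and reads 9.6 mm with no grip force. The pads may be standing above the handle, so I'll look closer.

Run:
```python
from h import *
a=cv2.imread("pics/w2.png")[200:320,195:315];b=vision.snapshot("side")[:,:,::-1]
x,y=[int(v*.64) for v in(410,250)];b=b[y-45:y+45,x-45:x+45]
a,b=[cv2.convertScaleAbs(cv2.resize(i,(400,400),interpolation=cv2.INTER_CUBIC),alpha=1.5,beta=15) for i in(a,b)]
cv2.imwrite("pics/c1.png",np.hstack([a,b]))
```

```text
(no output)
```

View pics/c1.png

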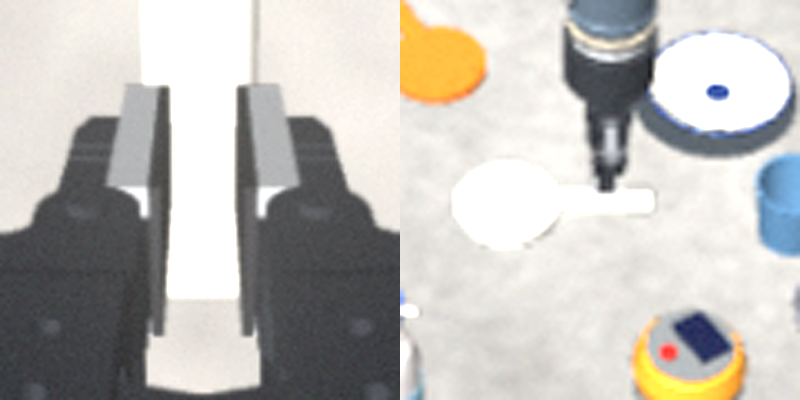

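The crop shows the fingertips on top of the handle rather than on its sides, because the tips sit farther back when open. I'll raise the tool, open to about 36 mm and go down lower.

Call:
drive_tool(
  deltas=[
    [[0,0,-10,0],[0,0,-20,0],[0,0,-20,0]],
  ],
  jaw=36,
)

```text
t: 3.63
tcp_pos: [0.5951, -0.0646, 0.0272]
tool_rot: [0.979, 0.203, 0.002, 0.001]
force: [0.9, -1.1, 0.1]
finger_gap: 0.417
gripper_force: 0.0
```

Call:
drive_tool(
  deltas=[
    [[0,0,8,0],[0,0,15,0],[0,0,19,0],[0,0,21,0],[0,0,21,0]],
  ],
)

```text
t: 4.05
tcp_pos: [0.5924, -0.0639, 0.0024]
tool_rot: [0.979, 0.203, -0.001, -0.001]
force: [-0.7, -1.1, -0.4]
finger_gap: 0.421
gripper_force: 0.0
```

Run:
```python
from h import *
s=manip.sense();print(s["t"],s["tcp_pos"],s["tool_rot"],s["force"],s["finger_gap"]*85)
a=vision.snapshot("wrist")[:,:,::-1][200:320,195:315];b=vision.snapshot("side")[:,:,::-1]
x,y=[int(v*.64) for v in(410,250)];b=b[y-45:y+45,x-45:x+45]
a,b=[cv2.convertScaleAbs(cv2.resize(i,(400,400),interpolation=cv2.INTER_CUBIC),alpha=1.1,beta=15) for i in(a,b)]
cv2.imwrite("pics/c2.png",np.hstack([a,b]))
```

```text
4.05 [ 0.59240405 -0.06385507  0.00244269] [ 9.79185580e-01  2.02962871e-01 -1.13323194e-03 -6.23705540e-04] [-0.68297244 -1.12753717 -0.43961258] 35.78192982604178
```

View pics/c2.png

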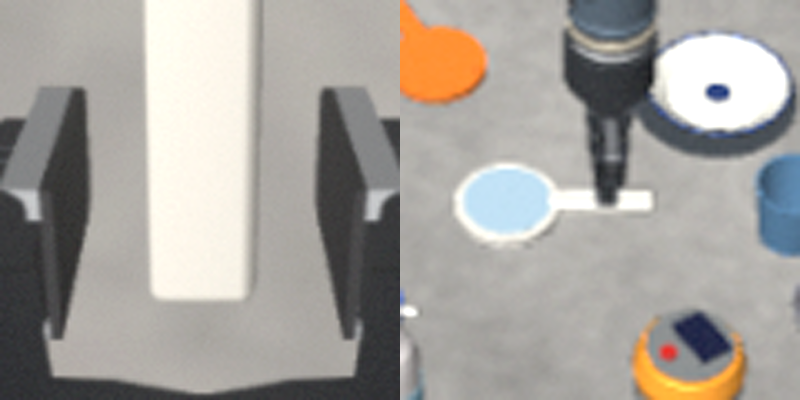

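The handle (columns 148–255) is now between the pads (85–320). I'll close on it.

Call:
drive_tool(
  deltas=[
    [[0,0,2,0],[0,0,2,0],[0,0,2,0]],
  ],
)

```text
t: 4.4
tcp_pos: [0.5933, -0.0641, 0.0018]
tool_rot: [0.979, 0.203, -0.0, -0.0]
force: [-1.5, -0.0, -0.3]
finger_gap: 0.42
gripper_force: 0.0
```

Call:
drive_tool(
  deltas=[
    [[0,0,0,0],[0,0,0,0],[0,0,0,0],[0,0,0,0],[0,0,0,0]],
  ],
  jaw=12,
  force=30,
)

```text
t: 4.82
tcp_pos: [0.5934, -0.0642, 0.0019]
tool_rot: [0.979, 0.203, 0.0, 0.0]
force: [-0.4, 0.7, -0.2]
finger_gap: 0.14
gripper_force: 0.0
```

The gripper closed to 12 mm with no grip force, so the tips are still above the handle. I'll reopen and feel downward.

Call:
drive_tool(
  deltas=[
    [[0,0,-8,0],[0,0,-16,0],[0,0,-16,0]],
  ],
  jaw=36,
)

```text
t: 5.07
tcp_pos: [0.5948, -0.0645, 0.0198]
tool_rot: [0.979, 0.203, 0.002, 0.001]
force: [-0.2, 0.9, 0.1]
finger_gap: 0.418
gripper_force: 0.0
```

Call:
drive_tool(
  deltas=[
    [[0,0,8,0],[0,0,16,0],[0,0,18,0],[0,0,20,0],[0,0,20,0]],
  ],
)

```text
t: 5.48
tcp_pos: [0.5926, -0.0639, -0.0034]
tool_rot: [0.979, 0.203, -0.001, -0.001]
force: [0.4, 0.1, -0.4]
finger_gap: 0.419
gripper_force: 0.0
```

Call:
drive_tool(
  deltas=[
    [[0,0,1,0],[0,0,2,0],[0,0,2,0]],
  ],
)

```text
t: 5.73
tcp_pos: [0.5934, -0.0642, -0.0043]
tool_rot: [0.979, 0.203, -0.0, -0.0]
force: [0.6, -0.2, 0.5]
finger_gap: 0.419
gripper_force: 0.0
```

Run:
```python
from h import *
from scipy.spatial.transform import Rotation as Ro
s=manip.sense();t=np.array(s["tcp_pos"]);R=Ro.from_quat(s["tool_rot"]).as_matrix();g=s["finger_gap"]*85.4
print(t,s["force"],g)
m=vision.camera_model("wrist")
print('cam in tool mm',(R.T@(ray("wrist",(250,190),m)[0]-t)*1000).round(1))
def tip(u,v,half):
    c,d=ray("wrist",(u,v),m);c=R.T@(c-t)*1000;d=R.T@d;k=(half-c[1])/d[1];return (c+k*d).round(1)
for u,v in((85,88),(320,88),(90,200),(318,190),(60,338),(345,338)):
    U=195+u/3.333;V=200+v/3.333
    print(u,v,[tip(U,V,h) for h in(18,-18)])
for u in((148,160),(255,160)): print('handle edge tool mm',(R.T@(onz("wrist",(195+u[0]/3.333,200+u[1]/3.333),.014,m)-t)*1000).round(1))
cv2.imwrite("pics/w3.png",vision.snapshot("wrist")[:,:,::-1])
cv2.imwrite("pics/c3.png",cv2.resize(cv2.imread("pics/w3.png")[180:330,155:355],(800,600),interpolation=cv2.INTER_CUBIC))
```

```text
[ 0.59336512 -0.06415019 -0.00432343] [ 0.56514673 -0.22727381  0.52120472] 35.76676355951285
cam in tool mm [  66.8   -1.5 -167.1]
85 88 [array([ 127.8,   18. , -319.7]), array([ 15. , -18. , -37.7])]
320 88 [array([  6.1,  18. , -15.3]), array([ 118.2,  -18. , -295.8])]
90 200 [array([ 148.8,   18. , -319.5]), array([ -2.8, -18. , -37.8])]
318 190 [array([-10.9,  18. , -19.2]), array([ 132.6,  -18. , -292.5])]
60 338 [array([ 148.8,   18. , -278.5]), array([ -2.8, -18. , -72.6])]
345 338 [array([-14.5,  18. , -56.7]), array([ 135.7,  -18. , -260.7])]
handle edge tool mm [ -5.6 -10.5 -18.3]
handle edge tool mm [ -5.6   7.3 -18.3]
```

View pics/c3.png

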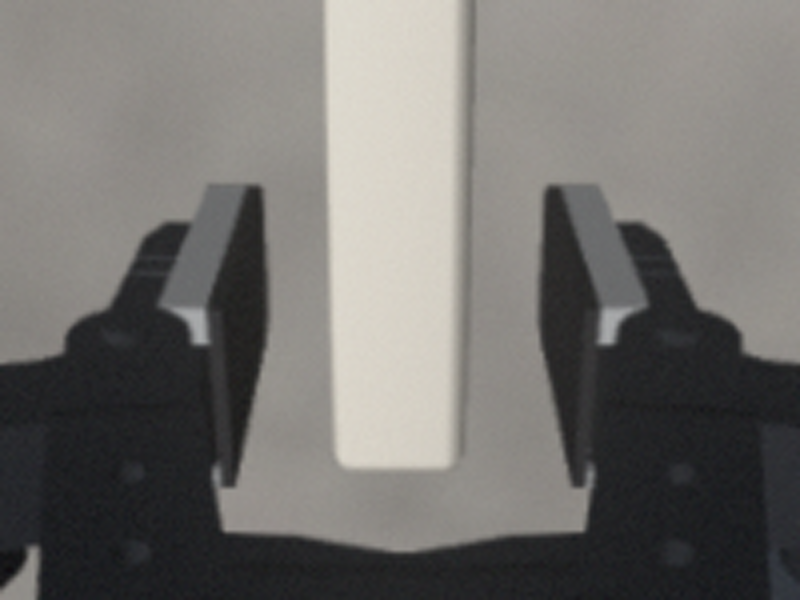

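The crop shows the handle (columns 325–470) well centred between the pads. Their tip edges are at (262,185) and (548,185), and that separation puts the tips about 25 mm behind the reported TCP. I'll go down in small steps and watch the force.

Call:
drive_tool(
  deltas=[
    [[0,0,3,0],[0,0,6,0],[0,0,8,0],[0,0,8,0]],
  ],
)

```text
t: 6.12
tcp_pos: [0.5929, -0.064, -0.0127]
tool_rot: [0.979, 0.203, -0.0, -0.0]
force: [0.5, 0.3, -0.6]
finger_gap: 0.418
gripper_force: 0.0
```

Call:
drive_tool(
  deltas=[
    [[0,0,0,0],[0,0,0,0],[0,0,0,0],[0,0,0,0],[0,0,0,0]],
  ],
  jaw=14,
)

```text
t: 6.53
tcp_pos: [0.5933, -0.0641, -0.0121]
tool_rot: [0.979, 0.203, -0.0, 0.0]
force: [-0.8, 0.3, -0.1]
finger_gap: 0.212
gripper_force: 29.3
```

The pads now hold the handle (18 mm opening, 29 N). First I'll turn the mirror in place about the grip.

Call:
drive_tool(
  deltas=[
    [[0,0,0,-0.08],[0,0,0,-0.17],[0,0,0,-0.27],[0,0,0,-0.37],[0,0,0,-0.45]],
  ],
)

```text
t: 6.95
tcp_pos: [0.5938, -0.0643, -0.0121]
tool_rot: [0.908, 0.418, 0.0, 0.0]
force: [0.6, -0.3, -0.7]
finger_gap: 0.211
gripper_force: 29.3
```

```bash
cat > chk.py <<'E'
from h import *
import sys
from scipy.spatial.transform import Rotation as Ro
s=manip.sense();t=np.array(s["tcp_pos"]);R=Ro.from_quat(s["tool_rot"]).as_matrix()
print('t',s["t"],'tcp',t.round(4),'psi',np.arctan2(R[1,0],R[0,0]).round(3),'F',np.round(s["force"],1),'gap',s["finger_gap"]*85.4,s["gripper_force"])
tg=np.array([.554,.237])
m=vision.camera_model("wrist");im=vision.snapshot("wrist")[:,:,::-1].copy();cv2.imwrite(f"pics/{sys.argv[1]}.png",im)
h=cv2.cvtColor(im,cv2.COLOR_BGR2HSV)
for c in blobs(cv2.inRange(h,(90,40,110),(112,255,255)),minA=1500)[:2]:
    w=np.array([onz("wrist",p[0],.012,m)[:2] for p in c],np.float32);(x,y),r=cv2.minEnclosingCircle(w)
    d=np.r_[tg-[x,y],0];print('disc',round(x,4),round(y,4),'r',round(r,4),'px',np.round(cen(c)),'yaw from tcp',np.arctan2(y-t[1],x-t[0]).round(3),'to target world',d[:2].round(4),'tool mm',(R.T@d*1000).round(1))
E
python3 chk.py w4
```

```text
t 6.95 tcp [ 0.5938 -0.0643 -0.0121] psi 0.863 F [ 0.6 -0.3 -0.7] gap 17.98228170390272 29.30827707052231
disc 0.6482 0.0007 r 0.0379 px [256.  79.] yaw from tcp 0.873 to target world [-0.0942  0.2363] tool mm [ 1.183e+02 -2.253e+02 -1.000e-01]
```

Call:
drive_tool(
  deltas=[
    [[0,0,0,-0.1],[0,0,0,-0.2],[0,0,0,-0.3],[0,0,0,-0.41],[0,0,0,-0.52]],
  ],
)

```text
t: 7.42
tcp_pos: [0.5937, -0.0642, -0.0121]
tool_rot: [0.771, 0.637, 0.0, 0.0]
force: [-0.1, -0.4, -0.2]
finger_gap: 0.21
gripper_force: 29.3
```

Call:
drive_tool(
  deltas=[
    [[0,0,0,-0.11],[0,0,0,-0.22],[0,0,0,-0.33],[0,0,0,-0.43],[0,0,0,-0.52]],
  ],
)

```text
t: 7.83
tcp_pos: [0.5937, -0.0641, -0.0121]
tool_rot: [0.581, 0.814, 0.0, 0.0]
force: [-0.1, -0.2, -0.5]
finger_gap: 0.208
gripper_force: 29.3
```

```bash
python3 chk.py w5
```

```text
t 7.8333 tcp [ 0.5937 -0.0641 -0.0121] psi 1.901 F [-0.1 -0.2 -0.5] gap 17.779148452913237 29.32919293642044
disc 0.567 0.0167 r 0.0379 px [255.  79.] yaw from tcp 1.89 to target world [-0.013   0.2203] tool mm [212.6  59.2   0. ]
```

Call:
drive_tool(
  deltas=[
    [[20,13,0,0],[45,30,0,0],[69,45,0,0],[92,52,0,0],[115,58,0,0]],
  ],
)

```text
t: 8.3
tcp_pos: [0.612, 0.0645, -0.0121]
tool_rot: [0.583, 0.812, 0.0, 0.001]
force: [-0.2, -0.3, -0.7]
finger_gap: 0.21
gripper_force: 29.3
```

Call:
drive_tool(
  deltas=[
    [[22,4,0,0],[45,4,0,0],[66,3,0,0],[84,2,0,0],[97,1,0,0]],
  ],
)

```text
t: 8.72
tcp_pos: [0.5802, 0.157, -0.0121]
tool_rot: [0.583, 0.813, -0.0, -0.0]
force: [-0.1, -0.7, 0.2]
finger_gap: 0.209
gripper_force: 29.4
```

Call:
drive_tool(
  deltas=[
    [[0,0,0,0],[0,0,0,0]],
  ],
)

```text
t: 8.88
tcp_pos: [0.5806, 0.156, -0.0122]
tool_rot: [0.582, 0.813, -0.0, -0.0]
force: [0.2, 0.2, -0.6]
finger_gap: 0.21
gripper_force: 29.4
```

```bash
python3 chk.py w6
```

```text
t 8.8833 tcp [ 0.5806  0.156  -0.0122] psi 1.899 F [ 0.2  0.2 -0.6] gap 17.90534036046234 29.40841555595398
disc 0.5535 0.2364 r 0.0376 px [238. 106.] yaw from tcp 1.896 to target world [0.0005 0.0006] tool mm [ 0.4  0.6 -0. ]
```

View pics/w6.png

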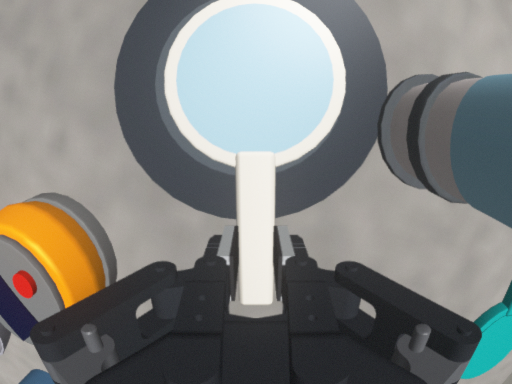

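The disc lies at (254,80), wholly on the dark mat (columns 115–387), so I'll release the handle and go up.

Call:
drive_tool(
  deltas=[
    [[0,0,0,0],[0,0,0,0],[0,0,0,0],[0,0,0,0]],
  ],
  jaw=36,
)

```text
t: 9.27
tcp_pos: [0.5814, 0.1548, -0.0121]
tool_rot: [0.583, 0.813, 0.0, 0.0]
force: [-0.9, -0.3, -0.1]
finger_gap: 0.421
gripper_force: 0.0
```

Call:
drive_tool(
  deltas=[
    [[0,0,-15,0],[0,0,-45,0],[0,0,-80,0],[0,0,-115,0],[0,0,-150,0]],
  ],
)

```text
t: 9.68
tcp_pos: [0.5806, 0.1551, 0.1391]
tool_rot: [0.583, 0.813, -0.0, -0.0]
force: [0.0, 0.5, 0.1]
finger_gap: 0.418
gripper_force: 0.0
```

Call:
drive_tool(
  deltas=[
    [[0,0,-35,0],[0,0,-70,0],[0,0,-100,0],[0,0,-125,0],[0,0,-125,0]],
  ],
  jaw=0,
)

```text
t: 10.1
tcp_pos: [0.5846, 0.1555, 0.2694]
tool_rot: [0.582, 0.813, 0.004, 0.005]
force: [-0.0, 0.2, 0.4]
finger_gap: 0.001
gripper_force: 0.0
```

Call:
drive_tool(
  deltas=[
    [[15,25,0,0],[31,50,0,0],[46,76,0,0],[61,101,0,0],[61,101,0,0]],
  ],
)

```text
t: 10.52
tcp_pos: [0.6594, 0.2493, 0.2612]
tool_rot: [0.581, 0.814, 0.001, 0.0]
force: [-0.1, -0.4, -0.5]
finger_gap: 0.005
gripper_force: 0.0
```

```bash
python3 chk.py w7
python3 - <<'E'
from h import *
im=[vision.snapshot(n)[:,:,::-1] for n in("scene","side")]
a=im[0][90:270,180:390];b=im[1][90:270,140:350]
cv2.imwrite("pics/c4.png",np.hstack([cv2.resize(i,(400,343),interpolation=cv2.INTER_CUBIC) for i in(a,b)]))
E
```

```text
t 10.5167 tcp [0.6594 0.2493 0.2612] psi 1.901 F [-0.1 -0.4 -0.5] gap 0.3960103366548745 0.0
disc 0.554 0.2361 r 0.037 px [182. 147.] yaw from tcp -3.017 to target world [0.     0.0009] tool mm [0.9 0.3 0. ]
```

View pics/c4.png

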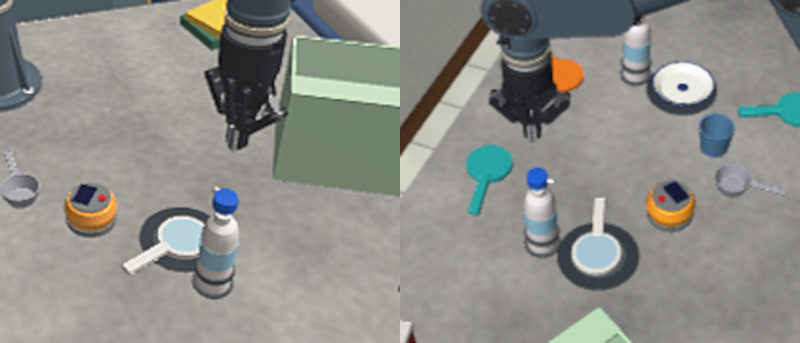

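Both crops show the shut fingertips above the left cap: tip at (237,147) over cap (226,200) in the scene, tip at (532,137) over cap (538,180) in the side view. The mirror lies on the mat, and the other things look untouched.

Run:
```python
from h import *
print('tip',tri(ray("scene",(304.4,167.2)),ray("side",(209.3,161.9))))
s=manip.sense();print(s["tcp_pos"])
C={}
for n,b in dict(scene=(285,180,312,206),side=(203,172,222,192)).items():
    h=cv2.cvtColor(np.ascontiguousarray(vision.snapshot(n)[:,:,::-1]),cv2.COLOR_BGR2HSV)
    C[n]=cen(blobs(cv2.inRange(h,(108,150,60),(125,255,255)),b)[0])
print('cap',tri(ray("scene",C["scene"]),ray("side",C["side"])))
```

```text
tip (array([0.65860411, 0.24928281, 0.28618648]), np.float64(0.0011105032248314045))
[0.6560747  0.24535904 0.26149455]
cap (array([0.65671772, 0.2463408 , 0.1849041 ]), np.float64(0.0025085517078811187))
```

Call:
drive_tool(
  deltas=[
    [[0,0,15,0],[0,0,35,0],[0,0,52,0],[0,0,62,0],[0,0,66,0]],
  ],
)

```text
t: 11.18
tcp_pos: [0.6553, 0.2447, 0.1949]
tool_rot: [0.583, 0.813, -0.001, -0.001]
force: [-0.9, -0.1, 0.0]
finger_gap: 0.0
gripper_force: 0.0
```

Call:
drive_tool(
  deltas=[
    [[0,0,3,0],[0,0,6,0],[0,0,9,0],[0,0,12,0],[0,0,14,0]],
  ],
)

```text
t: 11.6
tcp_pos: [0.6572, 0.2459, 0.1832]
tool_rot: [0.582, 0.813, 0.0, 0.0]
force: [0.0, 0.4, -0.3]
finger_gap: -0.002
gripper_force: 0.0
```

Call:
drive_tool(
  deltas=[
    [[0,0,1,0],[0,0,2,0],[0,0,3,0],[0,0,4,0],[0,0,4,0]],
  ],
)

```text
t: 12.02
tcp_pos: [0.6568, 0.2459, 0.1786]
tool_rot: [0.582, 0.813, -0.0, -0.0]
force: [-1.5, 0.6, -0.8]
finger_gap: 0.0
gripper_force: 0.0
```

Call:
drive_tool(
  deltas=[
    [[0,0,1,0],[0,0,2,0],[0,0,3,0],[0,0,4,0],[0,0,4,0]],
  ],
)

```text
t: 12.43
tcp_pos: [0.6567, 0.2458, 0.1745]
tool_rot: [0.582, 0.813, -0.0, -0.0]
force: [-0.3, -1.0, -1.4]
finger_gap: -0.001
gripper_force: 0.0
```

Call:
drive_tool(
  deltas=[
    [[0,0,1,0],[0,0,2,0],[0,0,3,0],[0,0,4,0],[0,0,4,0]],
  ],
)

```text
t: 12.85
tcp_pos: [0.6567, 0.2458, 0.1705]
tool_rot: [0.582, 0.813, -0.0, -0.0]
force: [0.5, -0.9, -0.5]
finger_gap: 0.001
gripper_force: 0.0
```

Call:
drive_tool(
  deltas=[
    [[0,0,1,0],[0,0,2,0],[0,0,3,0],[0,0,4,0],[0,0,4,0]],
  ],
)

```text
t: 13.27
tcp_pos: [0.657, 0.2459, 0.1673]
tool_rot: [0.582, 0.813, 0.0, 0.0]
force: [-1.4, -0.8, 4.5]
finger_gap: 0.001
gripper_force: 2.1
```

```bash
python3 chk.py w8;python3 - <<'E'
from h import *
C={}
for n,b in dict(scene=(285,180,312,210),side=(203,172,222,196)).items():
    i=np.ascontiguousarray(vision.snapshot(n)[:,:,::-1]);h=cv2.cvtColor(i,cv2.COLOR_BGR2HSV);c=blobs(cv2.inRange(h,(108,150,60),(125,255,255)),b)[0]
    C[n]=cen(c);print(C[n],cv2.contourArea(c),cv2.boundingRect(c))
    x,y=map(int,C[n]);cv2.imwrite(f"pics/p_{n}.png",cv2.resize(i[y-40:y+30,x-35:x+35],(390,390),interpolation=cv2.INTER_CUBIC))
cv2.imwrite("pics/c5.png",np.hstack([cv2.imread(f"pics/p_{n}.png") for n in C]))
E
```

```text
t 13.2667 tcp [0.657  0.2459 0.1673] psi 1.899 F [-1.4 -0.8  4.5] gap 0.11034644881360155 2.0973620004951954
disc 0.5541 0.2363 r 0.0375 px [166. 154.] yaw from tcp -3.048 to target world [-0.0001  0.0007] tool mm [0.7 0.2 0. ]
disc 0.6743 0.1778 r 0.0418 px [250. 220.] yaw from tcp -1.323 to target world [-0.1203  0.0592] tool mm [ 94.8 -94.8  -0.1]
(297.4772182254196, 197.8177458033573) 69.5 (292, 191, 13, 12)
(211.94982078853045, 185.3727598566308) 46.5 (207, 180, 10, 10)
```

View pics/c5.png

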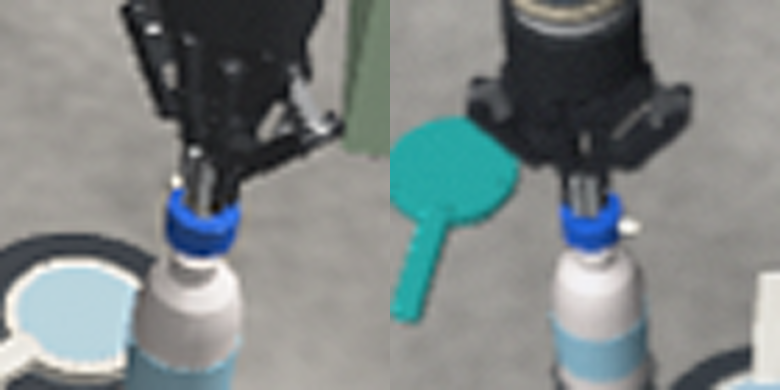

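The crops show the fingertips centred on the cap top (205,210), already at 4.5 N. I'll press it through.

Call:
drive_tool(
  deltas=[
    [[0,0,2,0],[0,0,4,0],[0,0,6,0],[0,0,6,0],[0,0,6,0]],
  ],
)

```text
t: 13.83
tcp_pos: [0.6571, 0.2459, 0.1618]
tool_rot: [0.582, 0.813, 0.0, 0.0]
force: [-1.7, -0.7, 8.4]
finger_gap: -0.002
gripper_force: 3.7
```

Call:
drive_tool(
  deltas=[
    [[0,0,1,0],[0,0,2,0],[0,0,2,0],[0,0,2,0]],
  ],
)

```text
t: 14.17
tcp_pos: [0.6572, 0.246, 0.1616]
tool_rot: [0.582, 0.813, 0.001, 0.001]
force: [-4.2, -1.1, 13.6]
finger_gap: -0.004
gripper_force: 6.7
```

At 13.6 N with almost no further travel, the cap has bottomed out, so I'll let it up and back away.

Call:
drive_tool(
  deltas=[
    [[0,0,-5,0],[0,0,-15,0],[0,0,-35,0],[0,0,-60,0],[0,0,-85,0]],
  ],
)

```text
t: 14.58
tcp_pos: [0.6561, 0.2456, 0.243]
tool_rot: [0.582, 0.813, -0.001, -0.001]
force: [1.6, -0.3, 0.7]
finger_gap: -0.003
gripper_force: 0.0
```

Call:
drive_tool(
  deltas=[
    [[0,0,0,0],[0,0,0,0],[0,0,0,0],[0,0,0,0],[0,0,0,0]],
  ],
)

```text
t: 15.0
tcp_pos: [0.6559, 0.2456, 0.2417]
tool_rot: [0.582, 0.813, -0.001, -0.001]
force: [0.5, 0.1, 0.1]
finger_gap: 0.001
gripper_force: 0.0
```

```bash
python3 chk.py w9;python3 - <<'E'
from h import *
C={}
for n,b in dict(scene=(285,180,312,210),side=(203,172,222,196)).items():
    i=np.ascontiguousarray(vision.snapshot(n)[:,:,::-1]);h=cv2.cvtColor(i,cv2.COLOR_BGR2HSV);c=blobs(cv2.inRange(h,(108,150,60),(125,255,255)),b)[0]
    C[n]=cen(c)
    o=cv2.imread(f"pics/{n}0.png");H=cv2.cvtColor(o,cv2.COLOR_BGR2HSV)
    f=lambda q:[int(v*.64) for v in q]
    for nm,lo,hi,bx in [("lantern",(8,150,100),(25,255,255),dict(scene=(325,280,390,340),side=(415,280,470,335))),("cup",(95,90,40),(120,255,255),dict(scene=(235,290,285,345),side=(455,225,500,275)))]:
        print(n,nm,[np.round(cen(blobs(cv2.inRange(k,lo,hi),f(bx[n]))[0]),1) for k in(H,h)])
    for nm,bx in [("plate",dict(scene=(165,350,245,410),side=(420,188,480,232))),("strainer",dict(scene=(278,262,318,312),side=(474,272,538,304)))]:
        x0,y0,x1,y1=f(bx[n]);print(n,nm,'mean abs diff',cv2.absdiff(i,o)[y0:y1,x0:x1].mean().round(1))
print('cap',tri(ray("scene",C["scene"]),ray("side",C["side"])))
E
```

```text
t 15.0 tcp [0.6559 0.2456 0.2417] psi 1.899 F [0.5 0.1 0.1] gap 0.053910364738484116 0.0
disc 0.5541 0.2359 r 0.0371 px [183. 147.] yaw from tcp -3.046 to target world [-0.0001  0.0011] tool mm [ 1.1  0.3 -0. ]
disc 0.6722 0.1981 r 0.0352 px [255. 199.] yaw from tcp -1.241 to target world [-0.1182  0.0389] tool mm [ 74.9 -99.3   0.4]
scene lantern [array([227.8, 203.5]), array([227.7, 203.6])]
scene cup [array([167. , 203.6]), array([167. , 203.6])]
scene plate mean abs diff 3.0
scene strainer mean abs diff 3.4
side lantern [array([281.2, 202. ]), array([281.2, 202. ])]
side cup [array([305.4, 160.1]), array([305.4, 160.1])]
side plate mean abs diff 9.9
side strainer mean abs diff 11.7
cap (array([0.65671772, 0.2463408 , 0.1849041 ]), np.float64(0.0025085517078811187))
```

```bash
python3 -c "
from station import manip
print(manip.sign_off())"
```

```text
the job is handed in; nothing more can be done
None
```

I handed the job in, with no verdict returned: the mirror's disc lies about 1 mm from the left (free) mat's measured centre, and the left cap was pressed fully down and measured back up. The lantern and cup have not moved in the images; the plate and strainer were checked only by image difference, small in the scene view but larger in the side view, and the arm was never near the strainer.

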